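# Release a tested converter module from the lever-lock clamp of its test fixture

## Robot

A 6-joint arm with a two-finger parallel gripper is mounted at the origin on a cart in front of the work surface, level with it; the furniture and walls round the work are solid. World frame = base frame: x ahead of the robot, y to its left, z up, the work surface at z = 0. Lengths are in mm, angles in rad, forces in N, time in s.
With the tool pointing down it reaches from about 300 to 775 mm from the base axis. Payload 14.6 kg.
Tool frame: the origin (TCP) lies at the very end of the fingers, on their centre line; the grasp point (between the pads) lies manip.grip_depth behind it (manip.grip_depth is the distance from the TCP to the grasp point, in mm); x points along the fingers, z is the direction in which the jaws open and shut, and the axes are right-handed (so a half turn about x gives the same grasp; the last joint's range is limited). The gripper opens to 94 mm and grips with 3 to 60 N. Pads are 16 mm wide; open, the fingers measure 119 mm over their backs; the gripper's body (75 mm by 177 mm) begins 78 mm behind the grasp point.
Start: joints at [-1.201, 0.3, 1.521, -0, 1.321, -0.067], TCP at [232.665, -498.353, 205.446] pointing down, gripper open.
Joint ranges: [-3.03, 3.03], [-0.79, 2.21], [0.23, 2.52], [-1.04, 4.18], [0, 3.07], [-2.55, 2.55]. Speed limits (rad/s): [2.22, 2.22, 2.57, 3.14, 3.14, 3.14].

## Interface

Orientations are given as [roll, pitch, yaw] about the fixed x, y, z axes, in that order (R = Rz(yaw) Ry(pitch) Rx(roll)).
In Python, from cell import manip gives the robot as it stands.
- The arm moves only by the tool step_arm, never from a script. Its argument "commands" is one flat list of numbers, 7 for each row, row after row: the shift along the tool's x, y, z in m, then the turn, a rotation vector about the tool's x, y, z in degrees, then the finger opening in m, from 0 to 0.094. A call has 1 to 5 rows; each row shifts and turns the commanded pose from where the row before left it, along the tool's axes as they then stand; what a row does not reach is not made up. A row lasts 1/8 s, in which the tool goes at most 62.5 mm and 10.7 degrees, less where a joint would pass 70% of its speed; a pose out of reach is approached as far as the arm can. A call with a gripper value outside its range is refused whole. The fingers move at their own pace and stop on an object; "squeeze" is the grip in N (left out, the last holds). Time passes only in rows, so rows that do not move let the fingers close. It gives the time, the measured TCP pose, the force and the opening at its end, in the units of the state.
- manip.read_state(): the state, without advancing time (a new reading comes with each control period).
- manip.camera(name): name is "side" or "top"; returns the picture (400x640x3 uint8, red, green, blue); there is no depth.
- manip.camera_model(name): a dict with "intrinsics" (3x3 intrinsics, pixels), "origin" and "orientation" of the camera in the world. Camera axes: x right, y up, looking along -z (the intrinsics and any distortion apply to the point x, -y, -z); pixel columns grow to the right and rows downward; lengths in mm; the calibration is good to about 2 mm. A picture is of the moment at which its call begins. camera_model takes no time and is no camera call.
- manip.sign_off(): hands the job in, once; it reports no verdict.
Trained networks look in the newest picture that a camera, given by its name, has taken for a name from the list of things; names that differ only in an ending like _2 or _b are one class to them, and where a whole thing is asked for, a point or a joint stands for the part that bears it (a point fixed in the world has none). Each returns a list of dicts, best first, with "score" (0 to 1); they miss things now and then, are a little off and sometimes report something else, mostly with a low value. They report only what shows in the picture. A call takes as long as a camera call. They do not tell look-alikes from the thing itself.
- manip.find_in(thing, camera): "centre" ([row, column] in pixels, amid what is visible of it).
- manip.outline_of(thing, camera): "pixels" (400x640 bool, what is visible of it) and "centre" ([row, column] in pixels, amid what is visible of it).
The state is a dict: "clock": time; "joints": joint angles; "qd": joint speeds; "effort": joint torques, N m; "eef_pos": TCP position; "eef_rot": TCP orientation; "wrist_force": force on the tool from outside, world axes, zero at the start; "moment": the same for the moment, N m; "finger_gap": finger opening in mm.
Only numpy, scipy, OpenCV 4.12 (cv2) and the standard library are available. Lean on these libraries where they do the work, as an engineer would, in place of code of your own. Each camera call takes 0.05 s, during which the arm holds its last target. There are 200 camera calls.

## Task

The converter module in the test fixture has finished its test. Lift the red locking collar on the clamp lever and swing the lever over, away from the module, until it is locked in its open notch with the collar fully down again; then take the module out and lay it flat, circuit board up, in the middle of the black anti-static pad, without dropping it. Leave the screwdriver, cutters and bottle where they are.

Things in the scene. Friction and masses are not known exactly. Their poses are not given: they have to be found in the camera images.
- test_fixture: Test fixture, bolted to the bench: grey case, black top plate, 192 (x) x 100 (y) x 26 mm; origin at the centre of its underside. x points from the module end (nearer the robot, coloured sockets) to the clamp end, z up. Steel clamp cheeks at x = 26 to 88 mm, 26 mm wide, 98 mm tall. When open, the clamp arm stands upright at x = 38 mm, up to 106 mm above the bench.
- nest (a point): Centre of the white nest on the fixture, at the height on which the module's underside rests (38 mm above the bench): two cross rails with low stops round the module's ends and corners, 5 mm high above the rails, 2 mm play. Between the rails the middle 56 mm of the module's long sides is free for fingers, down to the top plate 12 mm lower. Same axes as the fixture.
- lever_pivot (a point): Axis of the clamp lever (x = 58, y = 0, z = 58 mm of the fixture); the lever turns about the fixture's y axis. Clamped, the lever leans 0.40 rad from upright towards the module (-x); open, 0.45 rad away from it (+x). Its stem sticks out of the collar and ends in a black cap 114 mm from the axis. A monitor hangs behind the fixture, so the hand should lean little that way.
- collar_grip (a point): Centre of the red collar's grip on the lever: a ribbed block 24 mm square with rounded edges, 36 mm long along the lever, centred 72 mm from lever_pivot with the collar down; flat sides face the fixture's +y and -y. Its z axis points outward along the lever, its y axis is the fixture's y. Nothing wider lies below it. A cross pin on the collar sits in a notch of the cheeks.
- clamp_lever (a joint): Lever angle, rad: 0 clamped, 0.85 at the open notch (stop at 0.858), growing as the lever swings from the module towards the fixture's +x. Locked at both ends unless the collar is lifted; in between, friction holds it (about 0.5 N at the collar). It can turn between fingers that stay near upright. It also lifts the short clamp arm off the module by 97 degrees.
- clamp_collar (a joint): Collar travel outward along the lever, m: 0 down in a notch, about 0.010 clears it, 0.014 is the stop. A spring presses it down with 4 N (7 N at the stop). Between the notches its pin rides on the rim (about 0.009). The open notch has a sloping lead-in from about 0.72 rad; over it the spring drops the pin in when let go.
- module_centre (a point): Converter module: aluminium base plate 96 (x) x 56 (y) x 12 mm with a green circuit board on top (24 mm tall in all), 0.14 to 0.28 kg. This point is the centre of the base plate, 6 mm above its underside. x along its length, z up through the board. In the nest its axes agree with the fixture's. Grip it across its 56 mm width at mid-length.
- pad_top (a point): Black square rubber anti-static pad with yellow corner marks, 100 x 100 x 10 mm, fixed to the bench; this point is the centre of its upper face, z up, sides along x and y.
- screwdriver: Bystander: screwdriver with teal handle, 162 mm long, lying on the bench right of the fixture. Origin at the middle of its underside.
- cutters: Bystander: side cutters with red grips, 113 mm long, lying behind the fixture. Origin at the middle of the underside.
- bottle: Bystander: yellow flux bottle with black needle cap, 36 mm across, 66 mm tall, standing left of the pad. Origin at the centre of its underside, z up.
Things that resemble listed ones, but are neither listed nor needed, are in the scene too. What is shaped like the part that bears module_centre but orange is not meant.

How it is judged (in metres and radians):
On the way:
1. the lever is locked open (lever past 0.80 rad, collar back down) with the module still in its nest (value of joint clamp_lever above 0.8 rad and value of joint clamp_collar below 0.003 m and distance of module_centre from where it was at the start of the episode below 0.015 m), for 0.2 s.
At the end, for the whole second after the job is handed in: Lever past 0.80 rad with the collar down within 3 mm (locked open); module flat (within 0.08 rad), board side up, at rest on the pad, its centre within 20 mm of the pad's centre (value of joint clamp_lever above 0.8 rad and value of joint clamp_collar below 0.003 m and horizontal distance between module_centre and pad_top below 0.02 m and z of module_centre in the frame of pad_top below 0.01 m and angle between module_centre's own z axis and vertical below 0.08 rad and linear speed of module below 0.02 m/s); the robot touches nothing.
It fails at once if the module is let go more than 30 mm above the pad (horizontal distance between module_centre and pad_top below 0.09 m and z of module_centre in the frame of pad_top above 0.036 m and contact force between the fingers and module below 0.01 N).
It fails at once if screwdriver, cutters or bottle is pushed more than 30 mm or the bottle is knocked over (distance of any of screwdriver, cutters, bottle from where it was at the start of the episode above 0.03 m or angle between bottle's own z axis and vertical above 0.5 rad).
It also fails if it takes over 45 s, if anything falls off the work surface, if the arm or the gripper's body presses on something with over 40 N, if the wrist force passes 120 N, or if a joint passes its speed limit or range.

## Working session

There is one attempt and no reset: what is moved stays moved. The work goes in short steps, Python scripts to look and compute and a tool call to move; the robot and the scene stay as the last step left them, time stands still between calls to the robot, and variables do not carry over. Pictures are saved under pics/ and viewed, about 8 in all and at most 12, crops included, and the job is handed in when it is done.

Besides the shell and the picture viewer there is one more tool, called after "Emit:" as a command line: name --argument value ..., lists and objects as JSON in quotes. step_arm: Moves the arm, as the interface text tells. Its arguments: {"type":"object","properties":{"commands":{"type":"array"},"squeeze":{"type":"number"}},"required":["commands"]}

```bash
mkdir -p pics; ls
cat > h.py <<'E'
from cell import manip
import numpy as np, cv2
def cam(n):
    m=manip.camera_model(n); return np.array(m["intrinsics"],float),np.array(m["origin"],float),m["orientation"],m
E
python3 - <<'E'
from h import *
print(manip.grip_depth); print(manip.read_state())
for n in("side","top"):
    print(manip.camera_model(n)); im=manip.camera(n); cv2.imwrite(f"pics/{n}0.png",im[:,:,::-1])
    for t in("test_fixture","module_centre","pad_top","collar_grip","clamp_lever","bottle","screwdriver","cutters"):
        try: print(n,t,[(np.round(d["centre"]).tolist(),round(d["score"],2)) for d in manip.find_in(t,n)][:4])
        except Exception as e: print(t,e)
E
```

```text
pics
18.8
{'clock': 0.0, 'joints': array([-1.20062614e+00,  3.00459588e-01,  1.52161327e+00,  5.53653266e-06,
        1.32069596e+00, -6.65594129e-02]), 'qd': array([-5.14982651e-05,  2.11726289e-04,  9.17215835e-04, -1.21124583e-03,
        1.37866890e-04,  3.12953470e-04]), 'effort': array([-7.87867193e-04, -5.31807375e+01, -3.52737916e+01,  7.08416034e-02,
        2.44519935e-02, -6.79507275e-05]), 'eef_pos': array([ 232.55711836, -498.11082688,  204.87903135]), 'eef_rot': array([3.0704738 , 1.56962016, 1.93640569]), 'wrist_force': array([-0.48912011, -0.25059477, -0.87005306]), 'moment': array([-0.0322232 , -0.00475717,  0.04369806]), 'finger_gap': 93.81504941773741}
{'intrinsics': array([[415.41690995,   0.        , 318.46500435],
       [  0.        , 415.41690995, 208.89974147],
       [  0.        ,   0.        ,   1.        ]]), 'origin': array([   58.80875355, -1074.60380501,   500.37000365]), 'orientation': array([ 1.14682684, -0.02241653, -0.55135564])}
side test_fixture [([249.0, 311.0], 0.67), ([240.0, 369.0], 0.4)]
side module_centre [([241.0, 286.0], 0.7), ([250.0, 31
[... 236 characters left out ...]
 [([299.0, 309.0], 0.89)]
side cutters [([242.0, 368.0], 0.73)]
{'intrinsics': array([[366.77795444,   0.        , 322.28654776],
       [  0.        , 366.77795444, 200.57016204],
       [  0.        ,   0.        ,   1.        ]]), 'origin': array([ 442.90193342, -353.93979452, 1129.16793995]), 'orientation': array([ 0.08259177,  0.01791634, -1.55815263])}
top test_fixture [([212.0, 327.0], 0.9)]
top module_centre [([236.0, 424.0], 0.9), ([232.0, 327.0], 0.78)]
top pad_top [([240.0, 272.0], 0.62)]
top collar_grip [([207.0, 329.0], 0.66)]
top clamp_lever [([206.0, 330.0], 0.62)]
top bottle [([241.0, 216.0], 0.45)]
top screwdriver [([246.0, 381.0], 0.64)]
top cutters [([166.0, 339.0], 0.67)]
```

Run:
```python
from h import *
a=cv2.imread("pics/side0.png")[150:350,170:430];b=cv2.imread("pics/top0.png")[130:290,180:460]
cv2.imwrite("pics/s1.png",cv2.resize(a,None,fx=3,fy=3,interpolation=2));cv2.imwrite("pics/t1.png",cv2.resize(b,None,fx=2.8,fy=2.8,interpolation=2))
```

```text
(no output)
```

View pics/s1.png

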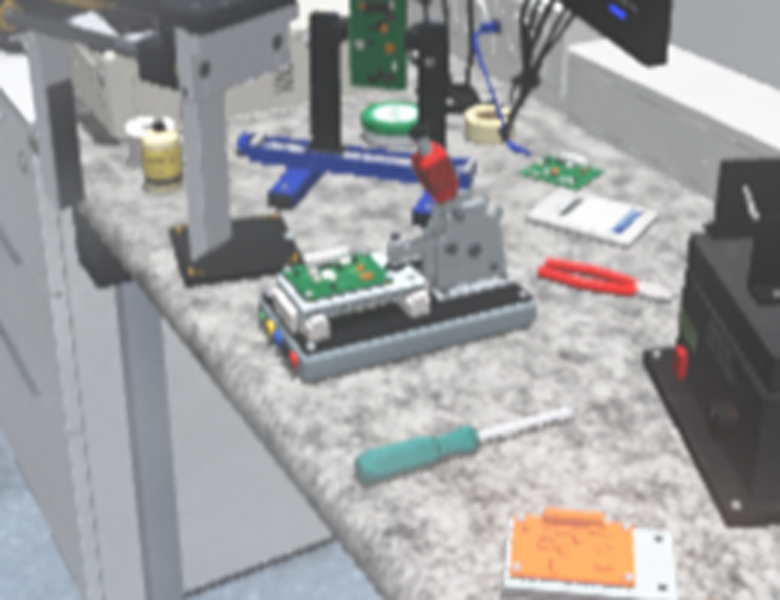

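View pics/t1.png

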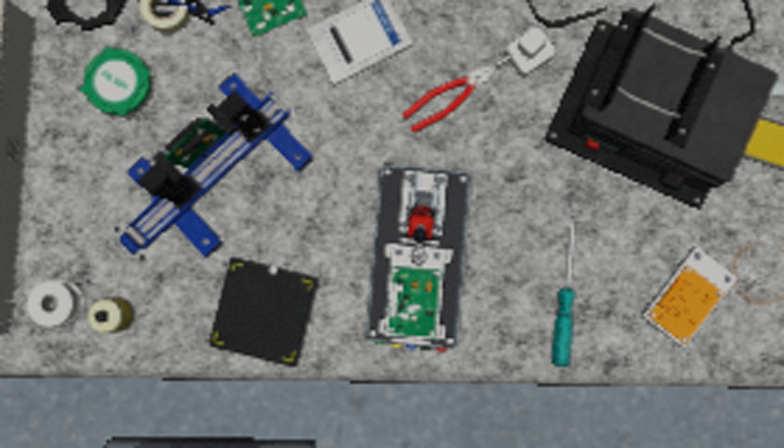

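```bash
cat >> h.py <<'E'
from scipy.spatial.transform import Rotation as Ro
def ray(n,rc):
    K,o,r,_=cam(n); d=np.linalg.inv(K)@[rc[1],rc[0],1]; return o,Ro.from_euler('xyz',r).as_matrix()@(d*[1,-1,-1])
def plane(n,rc,z):
    o,d=ray(n,rc); return o+d*(z-o[2])/d[2]
def proj(n,p):
    K,o,r,_=cam(n); q=K@((Ro.from_euler('xyz',r).as_matrix().T@(np.array(p,float)-o))*[1,-1,-1]); return q[[1,0]]/q[2]
def tri(a,b):
    A=[];
    (o1,d1),(o2,d2)=a,b; d1=d1/np.linalg.norm(d1);d2=d2/np.linalg.norm(d2)
    s=np.linalg.lstsq(np.c_[d1,-d2],o2-o1,rcond=None)[0]; p,q=o1+s[0]*d1,o2+s[1]*d2
    return (p+q)/2,np.linalg.norm(p-q)
E
python3 - <<'E'
from h import *
for t,z in(("test_fixture",26),("pad_top",10),("module_centre",50),("collar_grip",124),("bottle",66),("cutters",8),("screwdriver",15)):
    manip.outline_of
    for d in manip.outline_of(t,"top"):
        ys,xs=np.nonzero(d["pixels"]); 
        P=np.array([plane("top",(r,c),z)[:2] for r,c in zip(ys,xs)],np.float32)
        c,s,a=cv2.minAreaRect(P); print(t,round(d["score"],2),len(P),np.round(d["centre"]),"rect",np.round(c,1),np.round(s,1),round(a,1),"mean",P.mean(0).round(1))
for t in("collar_grip","pad_top","module_centre"):
    for d in manip.outline_of(t,"side")[:2]:
        print("side",t,d["score"],np.round(d["centre"],1),d["pixels"].sum())
E
```

```text
test_fixture 0.81 1512 [213. 330.] rect [ 471.7 -354.6] [100.9 193.6] 87.0 mean [ 487.4 -356.6]
pad_top 0.67 155 [205. 331.] rect [ 515.9 -356.6] [55.1 30.6] 0.7 mean [ 514.1 -357. ]
pad_top 0.6 1104 [241. 272.] rect [ 411. -187.] [104.6 101.9] 77.0 mean [ 410.7 -186.5]
pad_top 0.15 1611 [214. 329.] rect [ 470.5 -353.5] [105.2 200.4] 84.7 mean [ 484.5 -355.6]
module_centre 0.92 612 [234. 327.] rect [ 435.7 -349.9] [59.2 98.1] 85.7 mean [ 433.8 -350.3]
module_centre 0.88 660 [234. 424.] rect [ 433.3 -636. ] [58.9 98.5] 54.8 mean [ 432.4 -636.2]
collar_grip 0.65 65 [206. 331.] rect [ 508.4 -357.7] [22.  24.7] 0.7 mean [ 509.4 -356.6]
bottle 0.67 153 [243. 215.] rect [405.5 -37.5] [31.7 43.8] 0.8 mean [406.  -37.4]
cutters 0.69 151 [166. 338.] rect [ 647.1 -387.4] [ 30.7 102.6] 27.4 mean [ 646.8 -383.1]
screwdriver 0.68 233 [244. 380.] rect [ 423.9 -513.4] [ 24.6 133. ] 85.1 mean [ 405.1 -512.3]
screwdriver 0.18 539 [233. 325.] rect [ 433.  -351.1] [57.  95.9] 86.3 mean [ 430.1 -351.1]
side collar_grip 0.56 [207.3 313.4] 224
side collar_grip 0.51 [299.8 307.8] 397
side pad_top 0.79 [234.5 252. ] 719
side module_centre 0.76 [242.5 283.7] 774
side module_centre 0.58 [336.2 366.7] 1625
```

Run:
```python
from h import *
print("collar",tri(ray("top",(206,331)),ray("side",(207.3,313.4))))
print("pad",tri(ray("top",(241,272)),ray("side",(234.5,252))),"mod",tri(ray("top",(234,327)),ray("side",(242.5,283.7))))
yaw=np.radians(-4); R=Ro.from_euler('z',yaw).as_matrix()
F=np.array([471.5,-354.5,0])
ims={n:cv2.resize(cv2.imread(f"pics/{n}0.png"),None,fx=6,fy=6,interpolation=2) for n in("side","top")}
def dr(n,pts,col):
    q=np.array([(proj(n,F+R@np.array(p,float))[::-1]+.5)*6 for p in pts]).astype(int)
    cv2.polylines(ims[n],[q],True,col,1)
a=-.4
P=lambda r,y:[58+r*np.sin(a),y,58+r*np.cos(a)]
for n in ims:
    for z in(26,): dr(n,[(sx*96,sy*50,z) for sx,sy in((1,1),(1,-1),(-1,-1),(-1,1))],(255,255,0))
    for y in(-12,12): dr(n,[P(54,y),P(90,y),P(114,y)],(0,255,255))
    dr(n,[(26,-13,98),(88,-13,98),(88,13,98),(26,13,98)],(255,0,255))
    dr(n,[(-36+sx*48,sy*28,50) for sx,sy in((1,1),(1,-1),(-1,-1),(-1,1))],(0,0,255))
cv2.imwrite("pics/ov.png",np.hstack([ims["side"][1100:1680,1500:2150:1][:, :520],ims["top"][1080:1660,1840:2120]]))
```

```text
collar (array([ 505.46108075, -355.67437608,  122.62836969]), np.float64(13.39848115926713))
pad (array([ 414.44797579, -181.49843975,   -2.90564042]), np.float64(10.21176908295984)) mod (array([ 430.90370487, -347.00462516,   48.82055132]), np.float64(6.654948998015828))
```

View pics/ov.png

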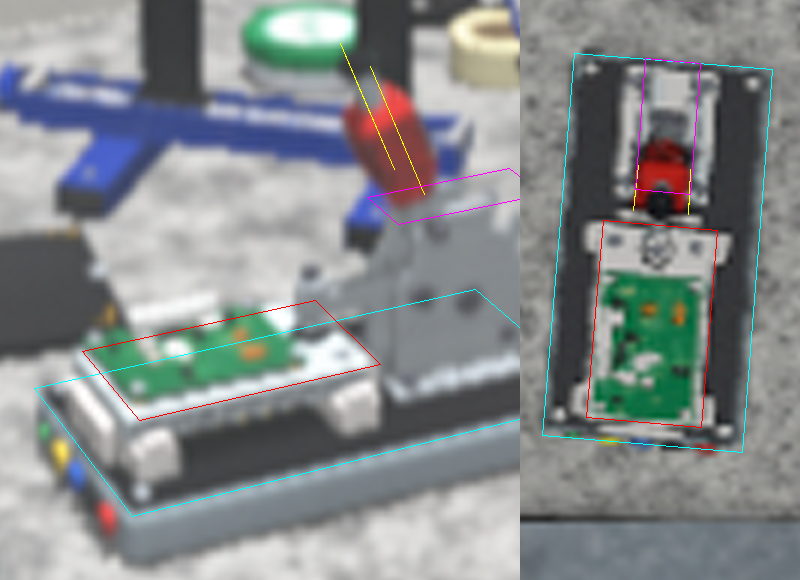

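```bash
cat >> h.py <<'E'
YAW=np.radians(-4); Fo=np.array([472.5,-356,0]); Rf=Ro.from_euler('z',YAW)
def fx(p): return Fo+Rf.apply(np.array(p,float))
def tool(lean=0,yaw=YAW,flip=1):   # x down, z along +-fixture y; lean>0 = hand towards +x
    x=np.array([-np.sin(lean),0,-np.cos(lean)]); z=np.array([0,flip,0.]); y=np.cross(z,x)
    return Ro.from_euler('z',yaw)*Ro.from_matrix(np.c_[x,y,z])
def lev(r,a,lean=0,gd=18.8): # TCP for grasp point at radius r, lever angle from upright a
    return fx([58+r*np.sin(a),0,58+r*np.cos(a)])+tool(lean).apply([gd,0,0])
def plan(tgts,gap,p=None,R=None):
    s=manip.read_state()
    if p is None: p=s["eef_pos"].copy();R=Ro.from_euler('xyz',s["eef_rot"])
    for (tp,tR,n) in tgts:
        p0,rv=p.copy(),(R.inv()*tR).as_rotvec(degrees=True); d=np.array(tp)-p0
        for i in range(n):
            k=n-i
            sh=np.round(R.inv().apply((np.array(tp)-p)/k)/1000,4); rt=np.round((R.inv()*tR).as_rotvec(degrees=True)/k,1)+0.
            print(", ".join(f"{v:g}" for v in [*sh,*rt,gap])+",")
            p=p+R.apply(sh*1000); R=R*Ro.from_rotvec(rt,degrees=True)
    print("end",p.round(1)); return p,R
E
python3 - <<'E'
from h import *
s=manip.read_state(); R=Ro.from_euler('xyz',s["eef_rot"]); print(R.as_matrix().round(2))
for f in(1,-1): print(f,(R.inv()*tool(0,flip=f)).magnitude())
f=1 if (R.inv()*tool(0,flip=1)).magnitude()<1.6 else -1
t=lev(75,-.4); print(t)
plan([(t+[0,0,95],tool(0,flip=f),10)],0.06)
E
```

```text
[[ 0.    0.91  0.42]
 [-0.    0.42 -0.91]
 [-1.   -0.    0.  ]]
1 2.6350335695623364
-1 0.5065590858822958
[ 501.22348451 -358.0085417   108.27957455]
0.0002, 0.0303, -0.0014, 2.9, 0, 0, 0.06,
0.0002, 0.0302, -0.0029, 2.9, 0, 0, 0.06,
0.0002, 0.03, -0.0044, 2.9, 0, 0, 0.06,
0.0002, 0.0297, -0.0059, 2.9, 0, 0, 0.06,
0.0002, 0.0294, -0.0074, 2.9, 0, 0, 0.06,
0.0002, 0.029, -0.0089, 2.9, 0, 0, 0.06,
0.0002, 0.0285, -0.0103, 2.9, 0, 0, 0.06,
0.0003, 0.0279, -0.0118, 2.9, 0, 0, 0.06,
0.0002, 0.0272, -0.0132, 2.9, 0, 0, 0.06,
0.0003, 0.0266, -0.0145, 2.9, 0, 0, 0.06,
end [ 501.2 -358.   203.2]
```

Emit:
step_arm --commands '[0, 0.03, -0.001, 2.9, 0, 0, 0.06, 0, 0.03, -0.003, 2.9, 0, 0, 0.06, 0, 0.03, -0.004, 2.9, 0, 0, 0.06, 0, 0.03, -0.006, 2.9, 0, 0, 0.06, 0, 0.029, -0.007, 2.9, 0, 0, 0.06]' --squeeze 30

```text
clock: 2.02
eef_pos: [367.7, -428.8, 205.5]
eef_rot: [0.537, 1.571, -0.852]
wrist_force: [-0.6, -1.0, 0.2]
finger_gap: 59.9
```

Emit:
step_arm --commands '[0, 0.029, -0.009, 2.9, 0, 0, 0.06, 0, 0.028, -0.01, 2.9, 0, 0, 0.06, 0, 0.028, -0.012, 2.9, 0, 0, 0.06, 0, 0.027, -0.013, 2.9, 0, 0, 0.06, 0, 0.027, -0.0145, 2.9, 0, 0, 0.06]'

```text
clock: 2.65
eef_pos: [501.7, -358.9, 205.4]
eef_rot: [1.136, 1.571, -0.506]
wrist_force: [0.1, 0.4, 0.2]
finger_gap: 59.8
```

Run:
```python
from h import *
s=manip.read_state(); print(s["clock"],s["eef_pos"],s["joints"].round(2),s["finger_gap"])
ims=[]
for n in("side","top"):
    im=cv2.cvtColor(manip.camera(n),cv2.COLOR_RGB2BGR)
    for off,c in((0,(0,255,255)),(18.8,(255,255,0))):
        r=proj(n,s["eef_pos"]+[0,0,off]); print(n,r)
    ims.append(im)
a=cv2.resize(ims[0][110:290,240:400],None,fx=3.2,fy=3.2,interpolation=2);b=cv2.resize(ims[1][170:270,290:380],None,fx=3,fy=3,interpolation=2)
b=cv2.copyMakeBorder(b,0,a.shape[0]-b.shape[0],0,0,cv2.BORDER_CONSTANT)
cv2.imwrite("pics/h1.png",np.hstack([a,b]))
plan([(lev(75,-.4),tool(0,flip=-1),5)],0.06)
```

```text
2.65 [ 501.67313605 -358.89017427  205.44842327] [-0.68  0.45  1.32  0.    1.38  0.96] 59.800313959930364
side [172.68676685 316.45734874]
side [164.28836714 316.63848753]
top [207.57951764 331.10387792]
top [207.09689843 331.1498164 ]
0.0194, -0.0003, 0, 0, 0, 0, 0.06,
0.0193, -0.0003, 0, 0, 0, 0, 0.06,
0.0194, -0.0002, 0.0001, 0, 0, 0, 0.06,
0.0193, -0.0003, 0, 0.1, 0, 0, 0.06,
0.0194, -0.0002, 0.0001, 0, 0, 0, 0.06,
end [ 501.3 -358.   108.3]
```

View pics/h1.png

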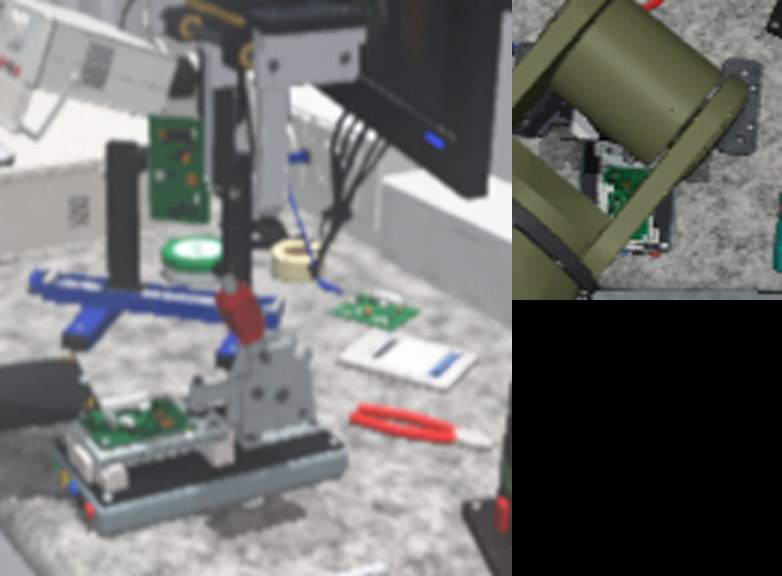

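Run:
```python
from h import *
im=cv2.imread("pics/side0.png");hsv=cv2.cvtColor(im,cv2.COLOR_BGR2HSV)
m=((hsv[...,0]<8)|(hsv[...,0]>172))&(hsv[...,1]>120)
m[:190]=0;m[230:]=0;m[:,:300]=0;m[:,330:]=0
ys,xs=np.nonzero(m);print(len(ys),ys.mean(),xs.mean(),ys.min(),ys.max())
for r in range(ys.min(),ys.max()+1): print(r,xs[ys==r].min(),xs[ys==r].max(),end="; ")
for F0 in((472.5,-356),(471.5,-354.5)):
    import h; h.Fo=np.array([*F0,0.])
    for rr in(54,72,90): print(rr,proj("side",h.fx([58-rr*np.sin(.4),0,58+rr*np.cos(.4)]))+[0,2])
```

```text
130 206.4 315.46923076923076 197 216
197 314 315; 198 314 316; 199 314 317; 200 314 317; 201 313 318; 202 308 318; 203 308 318; 204 309 318; 205 309 318; 206 310 319; 207 313 319; 208 313 320; 209 313 320; 210 314 321; 211 316 321; 212 316 321; 213 316 320; 214 316 320; 215 315 320; 216 316 317; 54 [213.33188342 320.42823354]
72 [207.12213949 317.79912987]
90 [200.77860348 315.11338083]
54 [213.17575653 319.69953687]
72 [206.96886891 317.06458576]
90 [200.62834912 314.37290504]
```

```bash
sed -i 's/Fo=np.array(\[472.5,-356,0\])/Fo=np.array([471,-355.5,0.])/' h.py
python3 - <<'E'
from h import *
print(lev(75,-.4)); plan([(lev(75,-.4),tool(0,flip=-1),5)],0.06)
E
```

```text
[ 499.72348451 -357.5085417   108.27957455]
0.0194, -0.0006, -0, 0, 0, 0, 0.06,
0.0193, -0.0006, -0.0001, 0, 0, 0, 0.06,
0.0194, -0.0006, -0, 0, 0, 0, 0.06,
0.0193, -0.0005, -0.0001, 0.1, 0, 0, 0.06,
0.0194, -0.0006, -0, 0, 0, 0, 0.06,
end [ 499.7 -357.5  108.3]
```

Emit:
step_arm --commands '[0.0194, -0.0006, 0, 0, 0, 0, 0.06, 0.0194, -0.0006, 0, 0, 0, 0, 0.06, 0.0194, -0.0006, 0, 0, 0, 0, 0.06, 0.0194, -0.0006, 0, 0, 0, 0, 0.06, 0.0194, -0.0006, -0.0002, 0, 0, 0, 0.06]'

```text
clock: 3.38
eef_pos: [497.1, -359.5, 107.9]
eef_rot: [-1.214, 1.571, -2.853]
wrist_force: [0.4, 0.7, -0.8]
finger_gap: 59.8
```

Emit:
step_arm --commands '[0, 0, 0, 0, 0, 0, 0.015, 0, 0, 0, 0, 0, 0, 0.015, 0, 0, 0, 0, 0, 0, 0.015, 0, 0, 0, 0, 0, 0, 0.015]' --squeeze 30

```text
clock: 3.88
eef_pos: [498.1, -357.2, 109.2]
eef_rot: [-3.075, 1.567, 1.568]
wrist_force: [-0.9, 28.1, 13.2]
finger_gap: 23.9
```

Run:
```python
from h import *
s=manip.read_state(); print(s)
a=cv2.cvtColor(manip.camera("side"),cv2.COLOR_RGB2BGR)[150:270,250:390]
cv2.imwrite("pics/h2.png",cv2.resize(a,None,fx=5,fy=5,interpolation=2))
```

```text
{'clock': 3.875, 'joints': array([-0.68316429,  0.52858117,  1.43154346,  0.00311477,  1.18380381,
        0.95552561]), 'qd': array([ 0.02027987, -0.00844728,  0.01057713,  0.03671608,  0.03434852,
        0.00060726]), 'effort': array([-13.47799391, -57.62962461, -37.11013556,  -5.30399233,
        -5.34350753,   0.07605703]), 'eef_pos': array([ 498.08246898, -357.19643179,  109.17803854]), 'eef_rot': array([-3.07535757,  1.56708582,  1.56795894]), 'wrist_force': array([-0.94667815, 28.12466974, 13.19703579]), 'moment': array([5.54917521, 0.25233688, 0.10303349]), 'finger_gap': 23.88071240286658}
```

View pics/h2.png

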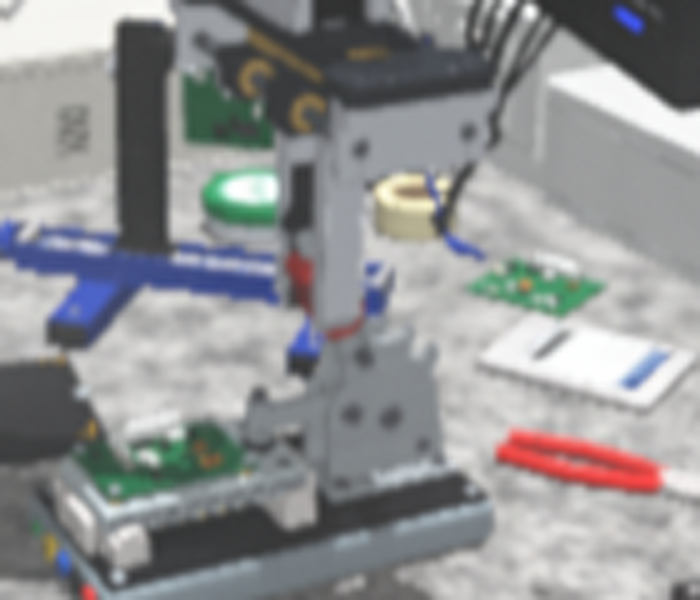

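Emit:
step_arm --commands '[0, 0, -0.0023, 0, 0, 0, 0.015, -0.004, -0.0016, 0, 0, 0, 0, 0.015, -0.004, -0.0016, 0, 0, 0, 0, 0.015, -0.004, -0.0016, 0, 0, 0, 0, 0.015, 0, 0, 0, 0, 0, 0, 0.015]' --squeeze 35

```text
clock: 4.55
eef_pos: [493.3, -356.0, 120.5]
eef_rot: [2.873, 1.57, 1.233]
wrist_force: [4.8, 3.1, -5.7]
finger_gap: 23.9
```

Emit:
step_arm --commands '[-0.0025, 0.0066, 0, 0, 0, 0, 0.015, -0.0019, 0.0068, 0, 0, 0, 0, 0.015, -0.0014, 0.0069, 0, 0, 0, 0, 0.015, -0.0008, 0.007, 0, 0, 0, 0, 0.015, -0.0003, 0.007, 0, 0, 0, 0, 0.015]' --squeeze 28

```text
clock: 5.18
eef_pos: [527.0, -358.4, 126.6]
eef_rot: [-2.061, 1.567, 2.582]
wrist_force: [-4.7, 5.1, -3.7]
finger_gap: 23.6
```

Run:
```python
from h import *
s=manip.read_state(); g=s["eef_pos"]+[0,0,18.8]; d=Rf.inv().apply(g-fx([58,0,58])); print(s["eef_pos"],s["wrist_force"],s["moment"],d,np.hypot(d[0],d[2]),np.arctan2(d[0],d[2]),Ro.from_euler('xyz',s["eef_rot"]).as_matrix().round(3))
```

```text
[ 526.98679444 -358.35361505  126.64544269] [-4.67285799  5.0550793  -3.69929026] [ 0.83665017  1.32558701 -0.16361978] [-1.95052845  1.05877757 87.44544269] 87.46719389368894 -0.022301963358160787 [[-0.003  0.998 -0.069]
 [ 0.002 -0.069 -0.998]
 [-1.    -0.003 -0.002]]
```

Emit:
step_arm --commands '[0.0004, 0.0079, 0, 0, 0, 0, 0.015, 0.0011, 0.0078, 0, 0, 0, 0, 0.015, 0.0018, 0.0077, 0, 0, 0, 0, 0.015, 0.0025, 0.0075, 0, 0, 0, 0, 0.015, 0.0031, 0.0073, 0, 0, 0, 0, 0.015]'

```text
clock: 5.8
eef_pos: [565.4, -361.2, 118.5]
eef_rot: [-1.93, 1.569, 2.713]
wrist_force: [-6.5, 4.4, -4.0]
finger_gap: 23.8
```

Emit:
step_arm --commands '[0, 0.001, 0, 0, 0, 0, 0.015, 0, 0, 0, 0, 0, 0, 0.015]'

```text
clock: 6.05
eef_pos: [566.1, -361.3, 117.8]
eef_rot: [-1.985, 1.568, 2.658]
wrist_force: [-3.5, 2.8, -5.0]
finger_gap: 23.8
```

Run:
```python
from h import *
s=manip.read_state(); g=s["eef_pos"]+[0,0,18.8]; d=Rf.inv().apply(g-fx([58,0,58])); print(s["eef_pos"],s["wrist_force"],s["moment"],d,np.hypot(d[0],d[2]),np.arctan2(d[0],d[2]),Ro.from_euler('xyz',s["eef_rot"]).as_matrix().round(3))
```

```text
[ 566.08542642 -361.25673547  117.84137947] [-3.50041614  2.80466337 -4.95576205] [ 0.76267752  0.95842565 -0.21979408] [37.25537267  0.8901117  78.64137947] 87.01970672186404 0.4424177683180444 [[-0.002  0.998 -0.069]
 [ 0.001 -0.069 -0.998]
 [-1.    -0.003 -0.001]]
```

Emit:
step_arm --commands '[0.0027, -0.0013, 0, 0, 0, 0, 0.015, 0.0027, -0.0013, 0, 0, 0, 0, 0.015, 0.0027, -0.0013, 0, 0, 0, 0, 0.015, 0.0027, -0.0013, 0, 0, 0, 0, 0.015, 0, 0, 0, 0, 0, 0, 0.015]'

```text
clock: 6.68
eef_pos: [564.7, -361.3, 110.0]
eef_rot: [1.302, 1.562, -0.338]
wrist_force: [16.7, -0.1, 1.2]
finger_gap: 23.7
```

Emit:
step_arm --commands '[0, 0.003, 0, 0, 0, 0, 0.015, 0, 0, 0, 0, 0, 0, 0.04, 0, 0, 0, 0, 0, 0, 0.05, 0, 0, 0, 0, 0, 0, 0.05]'

```text
clock: 7.18
eef_pos: [564.2, -361.6, 107.6]
eef_rot: [-0.223, 1.571, -1.863]
wrist_force: [-0.1, -0.1, 0.9]
finger_gap: 48.9
```

Emit:
step_arm --commands '[-0.03, 0, 0, 0, 0, 0, 0.06, -0.04, 0, 0, 0, 0, 0, 0.06, -0.03, -0.04, 0, 0, 0, 0, 0.06, 0, -0.06, 0, 0, 0, 0, 0.06, 0, -0.06, 0, 0, 0, 0, 0.06]'

```text
clock: 7.8
eef_pos: [403.0, -350.0, 207.8]
eef_rot: [0.595, 1.57, -1.045]
wrist_force: [0.2, -1.6, 1.3]
finger_gap: 59.6
```

Run:
```python
from h import *
s=manip.read_state(); print(s["clock"],s["eef_pos"],s["wrist_force"])
im=cv2.cvtColor(manip.camera("side"),cv2.COLOR_RGB2BGR)
a=cv2.resize(im,None,fx=6,fy=6,interpolation=2)
dr=lambda P,Q,c: cv2.line(a,*[tuple(int(v) for v in (proj("side",fx(p))[::-1]+[1.5,1])*6) for p in(P,Q)],c,1)
for ang,c in((.45,(0,255,255)),(.38,(255,255,0))):
    dr([58,0,58],[58+114*np.sin(ang),0,58+114*np.cos(ang)],c)
    for r in(54,90): dr([58+r*np.sin(ang)-9*np.cos(ang),-12,58+r*np.cos(ang)+9*np.sin(ang)],[58+r*np.sin(ang)+9*np.cos(ang),-12,58+r*np.cos(ang)-9*np.sin(ang)],c)
cv2.imwrite("pics/h3.png",a[1080:1620,1620:2300])
```

```text
7.8 [ 402.96231293 -349.98624264  207.81054239] [ 0.20267548 -1.64050887  1.27699647]
```

View pics/h3.png

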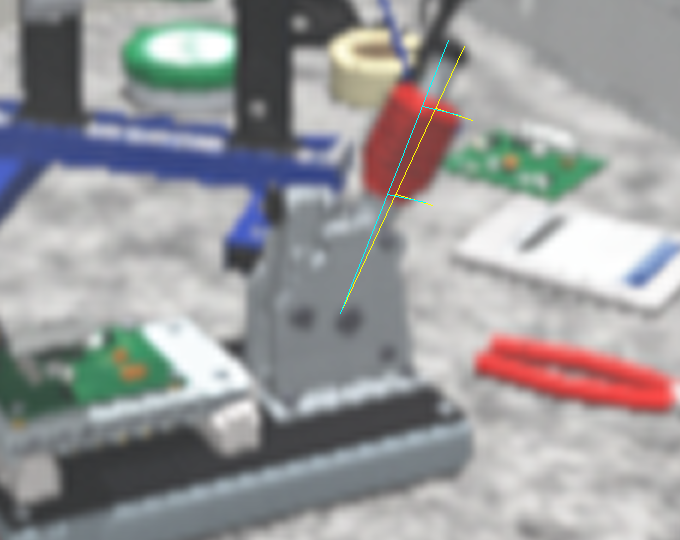

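Run:
```python
from h import *
im1=cv2.cvtColor(manip.camera("side"),cv2.COLOR_RGB2BGR); cv2.imwrite("pics/side1.png",im1)
for f,a,cb in(("side0",-.4,(300,330)),("side1",.45,(325,350))):
    im=cv2.imread(f"pics/{f}.png").astype(int); b,g,r=im[...,0],im[...,1],im[...,2]
    m=(r>1.5*g)&(r>1.5*b)&(r>50); m[:185]=0;m[225:]=0;m[:,:cb[0]]=0;m[:,cb[1]:]=0
    ys,xs=np.nonzero(m); 
    p=lambda t:proj("side",fx([58+t*np.sin(a),0,58+t*np.cos(a)]))
    u=(p(90)-p(54)); L=np.linalg.norm(u); u/=L; t=(np.c_[ys,xs]-p(72))@u*36/L; n=(np.c_[ys,xs]-p(72))@[u[1],-u[0]]
    print(f,len(ys),"centroid",ys.mean(),xs.mean(),"pred",p(72),"along mm",72+t.mean(),72+np.percentile(t,[2,98]),"perp px",n.mean())
for d in manip.outline_of("collar_grip","side")[:2]: print(d["score"],d["centre"],d["pixels"].sum())
print(plan([(fx([-38,0,65]),tool(0,flip=-1),5)],0.085)[0], fx([-36,0,0]))
```

```text
side0 165 centroid 206.86060606060607 315.3151515151515 pred [207.17398295 315.1049406 ] along mm 72.54440081276987 [48.70926299 94.37333909] perp px 0.31596813184047984
side1 206 centroid 203.33495145631068 337.3883495145631 pred [203.33192316 338.21496134] along mm 71.19406502986229 [49.97570606 90.37384066] perp px -0.7493096357262059
0.0287, 0.006, 0, 0, 0, 0, 0.085,
0.0287, 0.006, 0.0001, 0, 0, 0, 0.085,
0.0287, 0.006, 0, 0, 0, 0, 0.085,
0.0286, 0.0061, 0.0001, 0, 0, 0, 0.085,
0.0287, 0.006, 0, -0.1, 0, 0, 0.085,
end [ 433.1 -352.8   65. ]
[ 433.05800055 -352.844651     64.95187019] [ 435.08769419 -352.98876695    0.        ]
```

Run:
```python
from h import *
plan([(np.array([435,-352,90]),tool(0,flip=-1),4),(np.array([435,-352,31.5]),tool(0,flip=-1),4)],0.085)
```

```text
0.0296, 0.008, -0.0002, 0, 0, 0, 0.085,
0.0296, 0.008, -0.0002, 0, 0, 0, 0.085,
0.0296, 0.008, -0.0002, 0, 0, 0, 0.085,
0.0296, 0.008, -0.0002, -0.1, 0, 0, 0.085,
0.0146, -0, -0, 0, 0, 0, 0.085,
0.0146, -0, -0, 0, 0, 0, 0.085,
0.0146, -0, -0, 0, 0, 0, 0.085,
0.0147, -0, -0, 0, 0, 0, 0.085,
end [ 435.  -352.    31.5]
```

Emit:
step_arm --commands '[0.0296, 0.008, 0, 0, 0, 0, 0.085, 0.0296, 0.008, 0, 0, 0, 0, 0.085, 0.0296, 0.008, 0, 0, 0, 0, 0.085, 0.0296, 0.008, -0.0008, 0, 0, 0, 0.085, 0, 0, 0, 0, 0, 0, 0.085]'

```text
clock: 8.57
eef_pos: [437.0, -351.0, 87.4]
eef_rot: [-2.245, 1.567, 2.399]
wrist_force: [-0.1, -0.3, 0.6]
finger_gap: 84.8
```

Run:
```python
from h import *
s=manip.read_state(); print(s["clock"],s["eef_pos"],s["wrist_force"],s["finger_gap"])
im=cv2.cvtColor(manip.camera("side"),cv2.COLOR_RGB2BGR)
cv2.imwrite("pics/h4.png",cv2.resize(im[170:290,230:380],None,fx=5,fy=5,interpolation=2))
```

```text
8.575 [ 437.01367312 -351.00957318   87.37249948] [-0.13075307 -0.29681315  0.60152625] 84.79372375325977
```

View pics/h4.png

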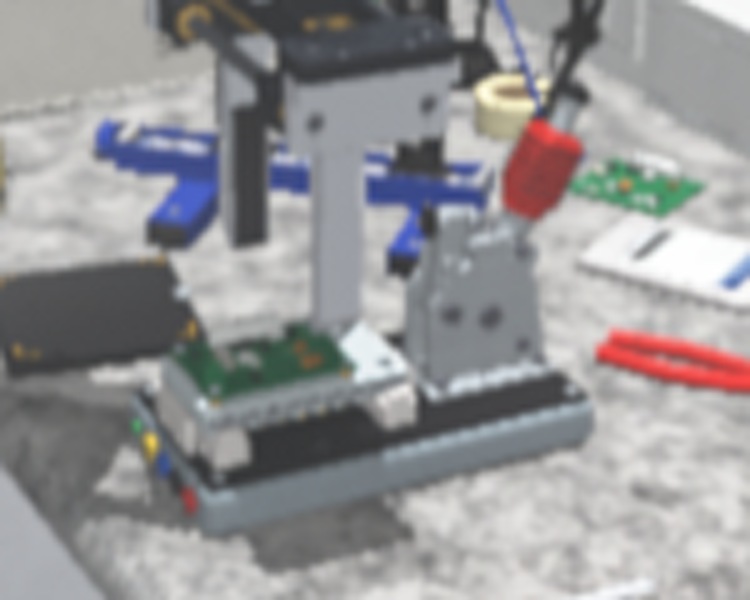

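Emit:
step_arm --commands '[0.014, -0.0005, 0, 0, 0, 0, 0.085, 0.014, -0.0005, 0, 0, 0, 0, 0.085, 0.014, 0, 0, 0, 0, 0, 0.085, 0.0135, 0, 0.0005, 0, 0, 0, 0.085, 0, 0, 0, 0, 0, 0, 0.085]' --squeeze 20

```text
clock: 9.25
eef_pos: [435.2, -351.7, 32.5]
eef_rot: [-2.243, 1.569, 2.4]
wrist_force: [0.1, -0.1, 0.2]
finger_gap: 85.1
```

Emit:
step_arm --commands '[0, 0, 0, 0, 0, 0, 0.05, 0, 0, 0, 0, 0, 0, 0.05, 0, 0, 0, 0, 0, 0, 0.05, 0, 0, 0, 0, 0, 0, 0.05, 0, 0, 0, 0, 0, 0, 0.05]'

```text
clock: 9.88
eef_pos: [435.8, -352.1, 34.0]
eef_rot: [1.102, 1.57, -0.538]
wrist_force: [-0.8, 0.8, 3.9]
finger_gap: 55.9
```

Emit:
step_arm --commands '[-0.002, 0, 0, 0, 0, 0, 0.05, -0.01, 0, 0, 0, 0, 0, 0.05, -0.015, 0, 0, 0, 0, 0, 0.05, -0.02, 0, 0, 0, 0, 0, 0.05, -0.02, 0, 0, 0, 0, 0, 0.05]' --squeeze 30

```text
clock: 10.5
eef_pos: [435.8, -352.2, 102.4]
eef_rot: [0.88, 1.57, -0.761]
wrist_force: [1.0, 0.1, -2.8]
finger_gap: 55.6
```

Run:
```python
from h import *
s=manip.read_state(); print(s["clock"],s["eef_pos"],s["wrist_force"],s["finger_gap"])
print("pad corners/centre rays:",plane("top",(241,272),10),plane("side",(234.5,252),10),plane("side",(234.5,250),10))
pt=np.array([411,-187,0])
plan([(pt+[0,0,95],tool(0,flip=-1),8),(pt+[0,0,40],tool(0,flip=-1),5)],0.05)
```

```text
10.5 [ 435.76595357 -352.15645279  102.40872209] [ 0.95281603  0.08596867 -2.76170373] 55.566856615729066
pad corners/centre rays: [ 410.19399065 -181.28879265   10.        ] [ 409.50451202 -207.2736821    10.        ] [ 405.15674505 -204.84799294   10.        ]
0.0009, -0.0045, -0.0204, 0, 0, 0, 0.05,
0.0009, -0.0045, -0.0204, 0, 0, 0, 0.05,
0.0009, -0.0045, -0.0204, 0, 0, 0, 0.05,
0.0009, -0.0045, -0.0204, 0, 0, 0, 0.05,
0.0009, -0.0045, -0.0204, 0, 0, 0, 0.05,
0.0009, -0.0046, -0.0203, 0, 0, 0, 0.05,
0.001, -0.0045, -0.0204, 0, 0, 0, 0.05,
0.0009, -0.0046, -0.0203, 0, 0, 0, 0.05,
0.011, 0, -0, 0, 0, 0, 0.05,
0.011, 0, -0, 0, 0, 0, 0.05,
0.011, 0, -0, 0, 0, 0, 0.05,
0.011, 0, -0, 0, 0, 0, 0.05,
0.011, 0, -0.0001, 0, 0, 0, 0.05,
end [ 411. -187.   40.]
```

Emit:
step_arm --commands '[0, -0.0045, -0.0204, 0, 0, 0, 0.05, 0, -0.0045, -0.0204, 0, 0, 0, 0.05, 0, -0.0045, -0.0204, 0, 0, 0, 0.05, 0, -0.0045, -0.0204, 0, 0, 0, 0.05, 0, -0.0045, -0.0204, 0, 0, 0, 0.05]'

```text
clock: 11.12
eef_pos: [420.3, -248.1, 101.6]
eef_rot: [1.031, 1.57, -0.609]
wrist_force: [0.3, -0.7, -2.2]
finger_gap: 55.6
```

Emit:
step_arm --commands '[0.003, -0.0045, -0.0204, 0, 0, 0, 0.05, 0.003, -0.0045, -0.0204, 0, 0, 0, 0.05, 0.003, -0.0045, -0.0204, 0, 0, 0, 0.05, 0, 0, 0, 0, 0, 0, 0.05]'

```text
clock: 11.62
eef_pos: [410.9, -185.4, 91.6]
eef_rot: [-2.103, 1.57, 2.542]
wrist_force: [-0.9, 0.0, -2.1]
finger_gap: 55.5
```

Emit:
step_arm --commands '[0.014, 0, 0, 0, 0, 0, 0.05, 0.014, 0, 0, 0, 0, 0, 0.05, 0.014, 0, 0, 0, 0, 0, 0.05, 0.012, 0, 0, 0, 0, 0, 0.05, 0, 0, 0, 0, 0, 0, 0.05]'

```text
clock: 12.25
eef_pos: [410.6, -186.6, 36.7]
eef_rot: [-2.019, 1.569, 2.624]
wrist_force: [0.2, -0.4, -1.4]
finger_gap: 56.3
```

Run:
```python
from h import *
s=manip.read_state(); print(s["clock"],s["eef_pos"],s["wrist_force"],s["finger_gap"])
im=cv2.cvtColor(manip.camera("side"),cv2.COLOR_RGB2BGR)
a=cv2.resize(im,None,fx=5,fy=5,interpolation=2)
R=Ro.from_euler('z',-13,degrees=True)
q=np.array([(proj("side",np.array([411,-187,10])+R.apply([x,y,0]))[::-1]+.5)*5 for x,y in((50,50),(50,-50),(-50,-50),(-50,50))]).astype(int)
cv2.polylines(a,[q],True,(255,255,0),1)
cv2.imwrite("pics/h5.png",a[870:1400,930:1680])
```

```text
12.25 [ 410.57816949 -186.60158605   36.72388532] [ 0.21265868 -0.40422924 -1.43881315] 56.25302344846832
```

View pics/h5.png

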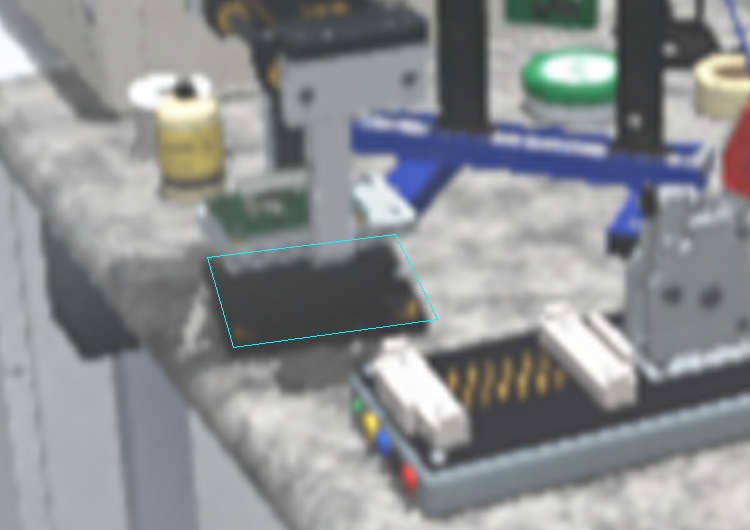

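Emit:
step_arm --commands '[0.008, 0, 0, 0, 0, 0, 0.05, 0.007, 0, 0, 0, 0, 0, 0.05, 0.004, 0, 0, 0, 0, 0, 0.05, 0.002, 0, 0, 0, 0, 0, 0.05, 0, 0, 0, 0, 0, 0, 0.05]'

```text
clock: 12.92
eef_pos: [411.1, -186.8, 16.7]
eef_rot: [-2.132, 1.571, 2.511]
wrist_force: [-0.8, 0.1, -2.1]
finger_gap: 55.9
```

Emit:
step_arm --commands '[0.001, 0, 0, 0, 0, 0, 0.05, 0.001, 0, 0, 0, 0, 0, 0.05, 0, 0, 0, 0, 0, 0, 0.05]'

```text
clock: 13.3
eef_pos: [411.1, -186.8, 14.7]
eef_rot: [-1.702, 1.571, 2.941]
wrist_force: [0.9, 0.3, -2.7]
finger_gap: 55.6
```

Emit:
step_arm --commands '[0.001, 0, 0, 0, 0, 0, 0.05, 0.0005, 0, 0, 0, 0, 0, 0.05, 0, 0, 0, 0, 0, 0, 0.05]'

```text
clock: 13.68
eef_pos: [411.0, -186.8, 13.2]
eef_rot: [-2.14, 1.571, 2.503]
wrist_force: [-0.3, 0.2, -2.4]
finger_gap: 55.7
```

Emit:
step_arm --commands '[0.0008, 0, 0, 0, 0, 0, 0.05, 0.0006, 0, 0, 0, 0, 0, 0.05, 0, 0, 0, 0, 0, 0, 0.05]'

```text
clock: 14.05
eef_pos: [411.1, -186.7, 11.8]
eef_rot: [-2.144, 1.571, 2.499]
wrist_force: [-1.1, -0.2, -3.3]
finger_gap: 55.6
```

Emit:
step_arm --commands '[0.0008, 0, 0, 0, 0, 0, 0.05, 0, 0, 0, 0, 0, 0, 0.05, 0, 0, 0, 0, 0, 0, 0.05]'

```text
clock: 14.42
eef_pos: [411.1, -186.8, 11.1]
eef_rot: [-1.268, 1.571, -2.908]
wrist_force: [-0.9, -0.2, -2.1]
finger_gap: 55.5
```

Run:
```python
from h import *
s=manip.read_state(); print(s["clock"],s["eef_pos"],s["wrist_force"],s["moment"])
im=cv2.cvtColor(manip.camera("side"),cv2.COLOR_RGB2BGR)
cv2.imwrite("pics/h6.png",cv2.resize(im[190:260,210:310],None,fx=7,fy=7,interpolation=2))
```

```text
14.425 [ 411.08635478 -186.76482537   11.0599731 ] [-0.85377377 -0.18007087 -2.07408472] [ 0.04771657 -0.01443084 -0.0218135 ]
```

View pics/h6.png

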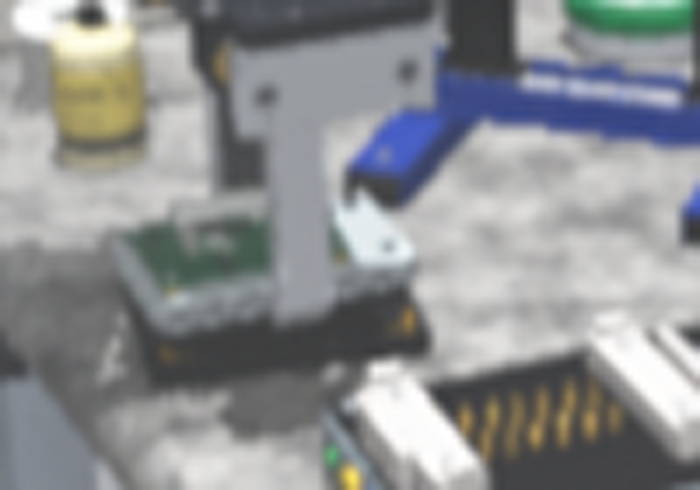

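Emit:
step_arm --commands '[0.001, 0, 0, 0, 0, 0, 0.05, 0, 0, 0, 0, 0, 0, 0.05]'

```text
clock: 14.72
eef_pos: [411.2, -186.8, 10.3]
eef_rot: [1.09, 1.571, -0.55]
wrist_force: [-1.7, 0.4, 3.5]
finger_gap: 55.7
```

Emit:
step_arm --commands '[-0.0005, 0, 0, 0, 0, 0, 0.054, 0, 0, 0, 0, 0, 0, 0.058, 0, 0, 0, 0, 0, 0, 0.064, 0, 0, 0, 0, 0, 0, 0.075, 0, 0, 0, 0, 0, 0, 0.085]' --squeeze 4

```text
clock: 15.35
eef_pos: [411.1, -186.8, 10.6]
eef_rot: [1.116, 1.571, -0.524]
wrist_force: [0.6, 0.5, 0.4]
finger_gap: 80.5
```

Emit:
step_arm --commands '[-0.01, 0, 0, 0, 0, 0, 0.085, -0.03, 0, 0, 0, 0, 0, 0.085, -0.05, 0, 0, 0, 0, 0, 0.085, -0.05, 0, 0, 0, 0, 0, 0.085, -0.04, 0, 0, 0, 0, 0, 0.085]'

```text
clock: 15.98
eef_pos: [411.1, -186.7, 193.4]
eef_rot: [1.134, 1.569, -0.506]
wrist_force: [-0.1, -0.1, -0.3]
finger_gap: 84.9
```

Emit:
step_arm --commands '[0, -0.045, 0, 0, 0, 0, 0.085, 0, -0.045, 0, 0, 0, 0, 0.085, 0, -0.03, 0, 0, 0, 0, 0.085, 0, 0, 0, 0, 0, 0, 0.085]'

```text
clock: 16.48
eef_pos: [290.5, -178.4, 191.4]
eef_rot: [0.964, 1.569, -0.678]
wrist_force: [0.1, 1.0, 0.0]
finger_gap: 85.4
```

Run:
```python
from h import *
s=manip.read_state(); print(s["clock"],s["eef_pos"],s["wrist_force"])
a=cv2.cvtColor(manip.camera("side"),cv2.COLOR_RGB2BGR);b=cv2.cvtColor(manip.camera("top"),cv2.COLOR_RGB2BGR)
for t,z in(("module_centre",22),("pad_top",10)):
  for d in manip.outline_of(t,"top")[:3]:
    ys,xs=np.nonzero(d["pixels"]); P=np.array([plane("top",q,z)[:2] for q in zip(ys,xs)],np.float32); print(t,d["score"],cv2.minAreaRect(P))
a=cv2.resize(a[180:270,215:375],None,fx=4.5,fy=4.5,interpolation=2);b=cv2.resize(b[190:290,200:380],None,fx=4,fy=4,interpolation=2)
b=b[:190+0]if 0 else b[:190]
b=cv2.copyMakeBorder(b,0,0,0,max(0,a.shape[1]-b.shape[1]),cv2.BORDER_CONSTANT)
cv2.imwrite("pics/h7.png",np.vstack([a,b[:,:a.shape[1]]]))
```

```text
16.475 [ 290.47133445 -178.44659549  191.40528597] [0.14773684 0.97919573 0.04768582]
module_centre 0.71 ((409.89654541015625, -187.6767120361328), (56.97361373901367, 95.34709167480469), 85.99356842041016)
module_centre 0.56 ((432.55804443359375, -644.8072509765625), (58.21220397949219, 96.82019805908203), 53.11026382446289)
pad_top 0.73 ((411.71429443359375, -186.731201171875), (106.98406219482422, 98.20999908447266), 79.63694763183594)
pad_top 0.49 ((489.1424255371094, -355.6959533691406), (102.5820541381836, 233.06228637695312), 86.47286987304688)
```

View pics/h7.png

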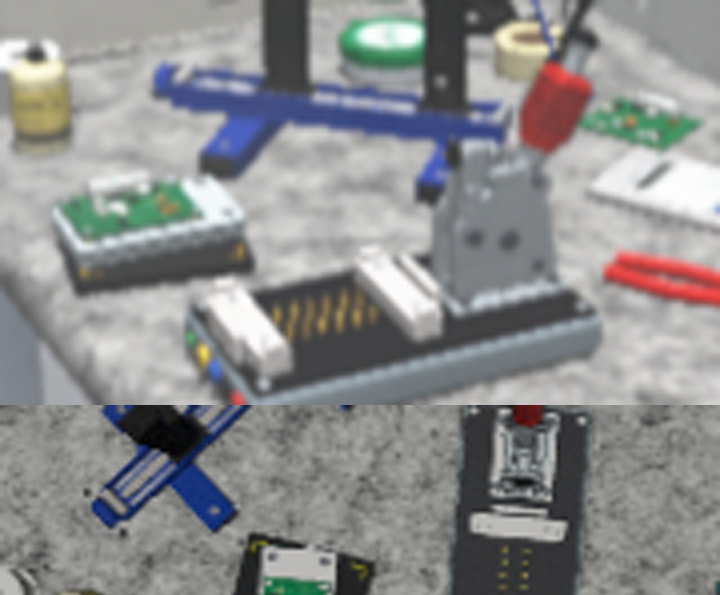

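```bash
python3 -c "
from cell import manip
print(manip.sign_off())"
```

```text
the job is handed in; nothing more can be done
None
```

The lever is swung open and locked, the module is lying on the black pad, and I handed the job in at about 16.5 s. The sign-off reported no verdict.

**Lever:** I lifted the collar about 12 mm, swung the lever about 0.85 rad and lowered the collar again. In the side picture the lever lies along the predicted open angle. The collar's centre measures 71 mm from the pivot, against 72 mm when fully down. While lowering, the collar pushed back with about 17 N sideways and the hand moved less than commanded. It dropped home by the time I let go.

**Module:** I gripped it across its width (56 mm opening) and carried it to the pad. I released it within a few mm of the surface, after the force showed contact; this may have been the fingertips touching first. The last top picture puts it about 2 mm from the pad's centre, and in the side picture it lies flat with the board up.

**Other checks:** The bottle and cutters look undisturbed in the last picture. I did not re-measure the screwdriver, but the hand passed well above it. At the end the arm was clear of everything, with no force on the wrist.

**Disagreements:** The side camera was off by 1–2 pixels (2–4 mm) from the top camera and the arm's own position. My first side-view reading of the pad was partly hidden by a finger, so I used the top view instead. A later overlay on the side picture agreed with it.

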